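Fit and time the oil-pump drive shaft

ROBOT

A 7-joint arm with a two-finger parallel gripper is mounted at the origin on a cart in front of the work surface, level with it; the furniture and walls round the work are solid. World frame = base frame: x ahead of the robot, y to its left, z up, the work surface at z = 0. Lengths are in m, angles in rad, forces in N, time in s.
With the tool pointing down it reaches from about 0.4 to 0.85 m from the base axis. Payload 10.4 kg.
Tool frame: the origin (TCP) lies at the very end of the fingers, on their centre line; the grasp point (between the pads) lies r.tcp_to_grasp behind it (r.tcp_to_grasp is the distance from the TCP to the grasp point, in m); z points along the fingers, y is the line along which they close (so a half turn about z gives the same grasp; the last joint's range is limited). The gripper opens to 87 mm and grips with 3 to 60 N. Pads are 19 mm wide; open, the fingers measure 117 mm over their backs; the gripper's body (75 mm by 190 mm) begins 51 mm behind the grasp point.
Start: joints at [-1.286, 0.332, -0.065, 1.46, 0.022, 1.35, -0.088], TCP at [0.189, 0.596, 0.223] pointing down, gripper open.
Joint ranges: [-2.6, 2.6], [-0.5, 2.12], [-1.47, 1.34], [0.16, 2.42], [-1.27, 4.41], [0.06, 2.06], [-2.6, 2.6]. Speed limits (rad/s): [2.22, 2.22, 2.79, 2.79, 3.14, 3.14, 3.14].

INTERFACE

Orientations are given as a unit quaternion [x, y, z, w].
In Python, from bench import monitor, cams, ticket, r gives the robot as it stands.
- The arm moves only by the shell command python3 -m crank 'ROWS' [OPENING] [FORCE]. ROWS is a JSON object whose one key "steps" holds a list of rows, each a list of 2 entries, a list of its own where there are three numbers: the shift along the world's x, y, z in units of 25 mm (1.0 is 25 mm), then the turn, a rotation vector about the world's x, y, z in units of 5 degrees (1.0 is 5 degrees). In form: {"steps": [[[x, y, z], [ax, ay, az]], ...]}. A call has 1 to 10 rows; each row shifts and turns the commanded pose from where the row before left it; what a row does not reach is not made up. A row lasts 1/12 s, in which the tool goes at most 41.7 mm and 7.16 degrees, less where a joint would pass 70% of its speed; a pose out of reach is approached as far as the arm can. A call is refused whole if a number of a shift passes 1 or a number of a turn 1, either way. A call with a gripper value outside its range is refused whole. OPENING is the finger opening in mm, from 0 to 87, set as the call begins (- or left out, the last holds). The fingers move at their own pace and stop on an object; FORCE is the grip in N (left out, the last holds). Time passes only in rows, so rows that do not move let the fingers close. It gives the time, the measured TCP pose, the force, the opening and the grip force at its end, in the units of the state.
- monitor.read_state(): the state, without advancing time (a new reading comes with each control period).
- cams.camera(name): name is "side" or "top" or "wrist"; returns a dict with "pixels" (420x560x3 uint8, blue, green, red), "z_map" (420x560 float32, m along the optical axis (not along the pixel's ray), 0 where there is no reading), "vfov" (degrees; the focal length in pixels is half the picture's height over the tangent of half this angle, whatever the lens; pixels are square), "cx", "cy" (the principal point, pixels), "T" (4x4, takes a point from camera to world coordinates). Camera axes: x right, y up, looking along -z (the intrinsics and any distortion apply to the point x, -y, -z); pixel columns grow to the right and rows downward; lengths in m; the calibration is good to about 2 mm. A picture is of the moment at which its call begins.
- ticket.close_job(): hands the job in; it is judged then, once.
The state is a dict: "time": time; "joint_positions": joint angles; "joint_vel": joint speeds; "joint_torque": joint torques, N m; "ee_pos": TCP position; "eef_rot": TCP orientation; "ft_force": force on the tool from outside, world axes, zero at the start; "torque": the same for the moment, N m; "width": finger opening in m; "grip_force": force on a finger pad.
Only numpy, scipy, OpenCV 4.12 (cv2) and the standard library are available. Lean on these libraries where they do the work, as an engineer would, in place of code of your own. Each camera call takes 0.05 s, during which the arm holds its last target. There are 200 camera calls.

TASK

Take the oil-pump drive shaft out of the wooden block and slide it, square end down, through the three bearing rings of the pump housing until the pump's square socket stops it; feel for the socket by turning the shaft under light pressure, never forcing it, until it drops in and its collar sits fully home on the top ring. Then turn the shaft, and the pump with it, until the yellow pointer stands over the red line on the housing, and let go. Leave the lube bottle, the valve spring and the piston where they stand.

Things in the scene. Friction and masses are not known exactly. Their poses are not given: they have to be found in the camera images.
- shaft: Stepped steel shaft, 143 mm tall, 0.5 kg, upright; origin at the centre of its foot, z up. From the foot: square end 16 x 16 mm without chamfer (0 to 14 mm, sides along its x and y); journals with 1.5 mm chamfers below, diameter 24 mm (14 to 36), 29 mm (43 to 69), 37 mm (70 to 100); collar, diameter 52 mm (100 to 107). It starts hanging in the wooden block by its 37 mm journal.
- shaft_grip (a point): Where to hold the shaft: on its axis, 131 mm above its foot, in the dark lug on top of the collar (107 to 143 mm above the foot, 40 mm long in x) between its two flats, which are 22 mm apart and face the shaft's +y and -y.
- shaft_collar (a point): Centre of the underside of the shaft's collar, on its axis, 100 mm above its foot. On the way down the journals may rub in the bushes; rocking the shaft a few degrees frees them.
- pointer (a point): Underside of the yellow pointer on the collar's rim (5 mm wide, ends 34 mm from the axis), 31 mm from the axis towards the shaft's -x. At the start it points within about 50 degrees of the robot's side (-x).
- housing: Aluminium pump housing fixed to the bench, foot 110 x 130 mm, 120 mm tall, front (-x) open; origin on the vertical axis of its rings at the bench top. Three bearing rings with bronze bushes, one above the other: top bore 38.4 mm (z 108 to 120 mm), middle 30.4 mm (z 75 to 87), lowest 25.3 mm (z 42 to 54). Bearings and socket bear knocks up to 60 N: feel with 5 to 10 N, at 10 mm/s.
- socket_face (a point): Centre of the upper face of the pump rotor's square socket (17.6 x 17.6 mm), below the lowest ring, 30 mm above the bench. At the start its sides stand anywhere from 23 to 67 degrees off the housing's x and y: with the pointer near the red line the square end is stopped on this face, the collar 10 mm above home. It slips in within about 5 degrees of the socket's angle, 10 mm deep.
- housing_seat (a point): Centre of the top ring's upper face, on the rings' axis, 120 mm above the bench; the collar's underside rests here when fully home. The pump rotor resists turning with about 0.15 Nm: it stays put while the square end rubs lightly over it, and turns with the shaft once engaged, either way, without end stops.
- index_mark (a point): On the red index line of the housing, level with the top ring's upper face, 31 mm from the axis towards the housing's -x; the pointer's point lies here when the shaft is home and timed.
- shaft_block: Light wooden block, 90 x 130 x 78 mm high, fixed, with a 31 mm hole through its middle, in which the shaft hangs; origin at the centre of its underside.
- lube_bottle: Squeeze bottle of assembly lube, 42 mm diameter, 153 mm tall, standing beside the housing; origin at the centre of its underside.
- valve_spring: Valve spring, 34 mm diameter, 45 mm tall, standing beside the housing; origin at the centre of its underside.
- piston: Aluminium engine piston, 90 mm diameter, 64 mm tall, standing on its skirt behind the wooden block; origin at the centre of its underside.
There are look-alikes about, which are no part of the job. What is shaped like the shaft but pink is not meant.

How it is judged:
By the outcome, as a careful person would: the job done as asked, in the order asked, and still so for the second after the job is handed in, with the robot touching nothing.
It also fails if it takes over 64 s, if anything falls off the work surface, if the arm or the gripper's body presses on something with over 40 N, if the wrist force passes 120 N, or if a joint passes its speed limit or range.

## Working session

There is one attempt and no reset: what is moved stays moved. The work goes in short steps, Python scripts to look and compute and a shell command to move; the robot and the scene stay as the last step left them, time stands still between calls to the robot, and variables do not carry over. Pictures are saved under pics/ and viewed, at most 10 in all, crops included, and the job is handed in when it is done.

```bash
ls; mkdir -p pics
cat > h.py <<'E'
import numpy as np, cv2
from bench import monitor, cams, ticket, r
def grab(n):
    c=cams.camera(n); p=c["pixels"]; z=c["z_map"]; h=p.shape[0]
    f=h/2/np.tan(np.radians(c["vfov"])/2); v,u=np.mgrid[:p.shape[0],:p.shape[1]]
    P=np.stack([(u-c["cx"])/f*z,-(v-c["cy"])/f*z,-z],-1)@c["T"][:3,:3].T+c["T"][:3,3]
    P[z==0]=np.nan
    return p,P,c
E
python3 - <<'E'
from h import *
for n in ("top","side"):
    p,P,c=grab(n); cv2.imwrite(f"pics/{n}1.png",p); np.save(f"pics/{n}1.npy",P); print({k:c[k] for k in c if k not in("pixels","z_map")})
print(monitor.read_state(), r.tcp_to_grasp)
E
```

```text
pics
{'vfov': 50.62929407065077, 'cx': 280.0862533441133, 'cy': 208.01571537093167, 'T': array([[-0.02039596,  0.99297831, -0.11652501,  0.44451438],
       [-0.99971679, -0.02168479, -0.00980345,  0.29761229],
       [-0.01226143,  0.11629206,  0.99313937,  1.60862845],
       [ 0.        ,  0.        ,  0.        ,  1.        ]])}
{'vfov': 50.64904760406604, 'cx': 275.2097316779826, 'cy': 206.25822307441928, 'T': array([[ 0.74848148,  0.48620974, -0.4509718 ,  0.07181424],
       [-0.66312461,  0.55532755, -0.50187356, -0.28755937],
       [ 0.00642126,  0.67469356,  0.73807003,  0.9944498 ],
       [ 0.        ,  0.        ,  0.        ,  1.        ]])}
{'time': 0.1, 'joint_positions': array([-1.2855989 ,  0.33281829, -0.06467343,  1.46086662,  0.0216139 ,
        1.34991716, -0.08850949]), 'joint_vel': array([ 0.00085759, -0.00059468, -0.00026313, -0.00160027,  0.00098533,
       -0.00115634, -0.00058397]), 'joint_torque': array([ 1.10856661e-03, -6.24540854e+01,  2.45446607e-02, -3.90721714e+01,
       -6.13294914e-02,  3.65057588e-02,  4.87008356e-05]), 'ee_pos': array([0.18926596, 0.59527889, 0.22182301]), 'eef_rot': array([ 1.53297887e-01,  9.88179805e-01, -6.54173854e-04, -5.97227160e-05]), 'ft_force': array([ 0.556525  , -0.22662999, -0.71495258]), 'torque': array([-0.0109847 , -0.04963695, -0.06386677]), 'grip_force': 0.0, 'width': 0.08746750193699658} 0.0187
```

View pics/top1.png

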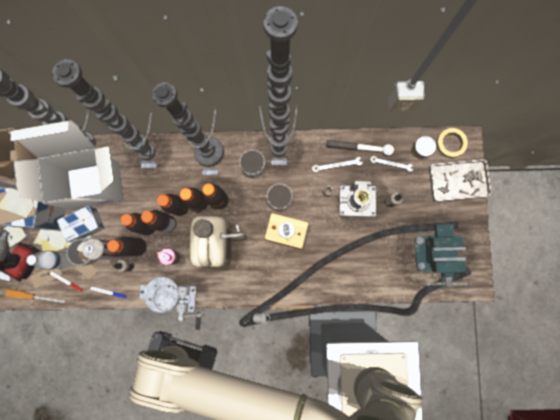

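View pics/side1.png

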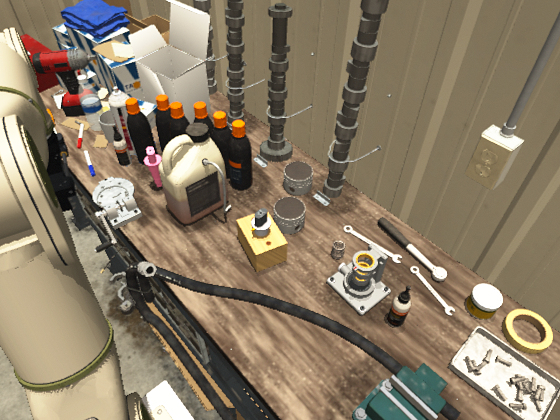

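The top view shows the wooden block with the shaft at (287,231), the housing at (358,198), the bottle at (396,198), the spring at (327,190) and the piston at (279,196). The pink look-alike stands at (167,257). Next I measure the block, shaft and housing.

Run:
```python
from h import *
ims={}
for n,bx in (("top",(255,170,420,265)),("side",(225,195,420,330))):
    p=cv2.imread(f"pics/{n}1.png"); x0,y0,x1,y1=bx
    ims[n]=cv2.resize(p[y0:y1,x0:x1],None,fx=4,fy=4,interpolation=cv2.INTER_CUBIC)
a=ims["top"];b=ims["side"]; a=cv2.resize(a,(520,300)); b=cv2.resize(b,(430,298));
cv2.imwrite("pics/crop1.png",np.vstack([a,np.pad(b,((0,0),(0,90),(0,0)))]))
for n in("top","side"):
    P=np.load(f"pics/{n}1.npy"); p=cv2.imread(f"pics/{n}1.png")
    hsv=cv2.cvtColor(p,cv2.COLOR_BGR2HSV)
    def rep(name,m):
        Q=P[m]; 
        if len(Q): print(n,name,len(Q),"med",np.round(np.median(Q,0),4),"mid",np.round((np.nanpercentile(Q,2,axis=0)+np.nanpercentile(Q,98,axis=0))/2,4),"rng",np.round(np.nanpercentile(Q,98,axis=0)-np.nanpercentile(Q,2,axis=0),3))
    z=P[...,2]; v,u=np.mgrid[:420,:560]
    B=(abs(u-287)<28)&(abs(v-231)<24) if n=="top" else (abs(u-262)<30)&(abs(v-238)<38)
    H=(abs(u-358)<24)&(abs(v-198)<24) if n=="top" else (abs(u-360)<36)&(abs(v-278)<36)
    rep("blocktop",B&(z>.07)&(z<.085)); rep("collar",B&(z>.098)&(z<.12)); rep("lug",B&(z>.13))
    rep("ring",H&(z>.11)&(z<.13)); rep("foot",H&(z<.03)&(z>.006)); 
    for q in ((B,"B"),(H,"H")): print(q[1],np.histogram(z[q[0]],bins=np.arange(0,.2,.01))[0])
```

```text
top blocktop 766 med [0.5426 0.2939 0.0774] mid [0.5445 0.2922 0.0773] rng [0.104 0.129 0.012]
top collar 112 med [0.5421 0.2912 0.1141] mid [0.5431 0.2923 0.1134] rng [0.051 0.049 0.011]
top lug 71 med [0.5424 0.2911 0.1505] mid [0.544  0.2924 0.1494] rng [0.036 0.023 0.011]
top ring 263 med [0.6696 0.0326 0.1183] mid [0.6606 0.0315 0.1184] rng [0.088 0.054 0.014]
top foot 704 med [0.6355 0.0511 0.0136] mid [0.6516 0.0326 0.0179] rng [0.111 0.13  0.023]
B [582  12   9   7   6  14  27 613 162   0  16  96   7   0  29  42   0   0
   0]
H [597 347 184  67  12  28   4   5  50  14  17 170  93   0   0   0   0   0
   0]
side blocktop 1002 med [0.53   0.2714 0.0773] mid [0.5399 0.2918 0.077 ] rng [0.099 0.134 0.01 ]
side collar 156 med [0.5348 0.2826 0.1143] mid [0.541  0.2919 0.113 ] rng [0.054 0.046 0.013]
side lug 155 med [0.5407 0.2879 0.1491] mid [0.5435 0.292  0.1418] rng [0.037 0.022 0.022]
side ring 502 med [0.6664 0.0303 0.1187] mid [0.6594 0.0315 0.1166] rng [0.087 0.055 0.012]
side foot 1476 med [0.6347 0.016  0.0128] mid [0.6502 0.0558 0.0183] rng [0.107 0.173 0.023]
B [656 129 150 141 154 151 419 919  95  25  15 140  31  32  68  55   0   0
   0]
H [1115  736  459  180   83  112   38   74  206   30   53  379  123    0
    0    0    0    0    0]
```

View pics/crop1.png

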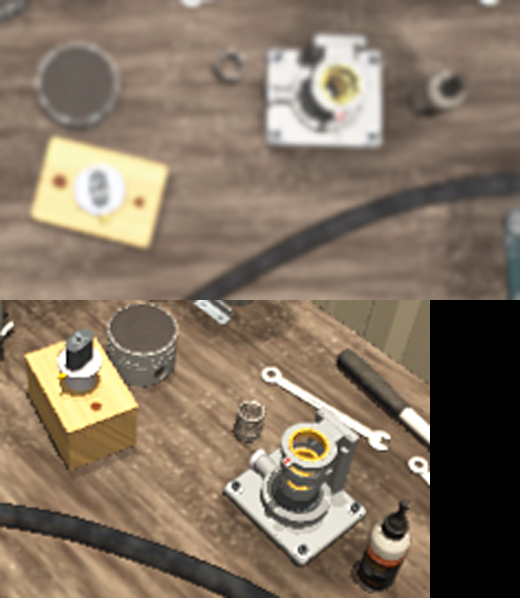

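```bash
cat >> h.py <<'E'
def yaw(Q):
    (c,s,a)=cv2.minAreaRect((Q[:,:2]*1000).astype(np.float32)); return np.round(c,1),np.round(s,1),round(a,1)
E
python3 - <<'E'
from h import *
for n in("top","side"):
    P=np.load(f"pics/{n}1.npy"); p=cv2.imread(f"pics/{n}1.png"); hsv=cv2.cvtColor(p,cv2.COLOR_BGR2HSV)
    z=P[...,2]; d=np.hypot(P[...,0]-.543,P[...,1]-.292)
    m=(d<.03)&(z>.147); print(n,"lug",m.sum(),yaw(P[m]))
    C=P[m][:,:2]-P[m][:,:2].mean(0); w,V=np.linalg.eigh(C.T@C); print(np.degrees(np.arctan(V[1,1]/V[0,1])),np.sqrt(w/m.sum()))
    m=(d<.045)&(d>.02)&(z>.095)&(hsv[...,1]>130); print("ptr",m.sum(),np.round(P[m],3)[:12].tolist(), hsv[m][:4].tolist())
    d=np.hypot(P[...,0]-.655,P[...,1]-.0315)
    m=(z>.116)&(z<.124)&(d<.08); Q=P[m]; print("ring",np.round(np.percentile(Q,[1,50,99],axis=0),4).tolist())
    m=(d<.06)&(z>.1)&((hsv[...,0]<6)|(hsv[...,0]>172))&(hsv[...,1]>90); print("red",m.sum(),np.round(P[m],3)[:10].tolist())
    m=(z>.008)&(z<.02)&(d<.1); print("foot",yaw(P[m]))
    d=np.hypot(P[...,0]-.543,P[...,1]-.292); m=(z>.0755)&(z<.0795)&(d<.085); print("block",yaw(P[m]))
E
python3 -m crank '{"steps":[[[0,-1,1],[0,0,0]],[[0,-1,1],[0,0,0]],[[1,-1,1],[0,0,0]],[[1,-1,1],[0,0,0]],[[1,-1,0],[0,0,0]],[[1,-1,0],[0,0,0]],[[1,-1,0],[0,0,0]],[[1,-1,0],[0,0,0]],[[1,-1,0],[0,0,0]],[[1,-1,0],[0,0,0]]]}'
```

```text
top lug 67 (array([544. , 292.1]), array([37.1, 21.2]), 10.0)
10.653966491472707 [0.0059009  0.01018697]
ptr 0 [] []
ring [[0.6135, 0.0041, 0.1161], [0.6676, 0.0324, 0.1193], [0.7025, 0.0612, 0.1239]]
red 0 []
foot (array([656.2,  24. ]), array([127.8, 155.1]), 3.7)
block (array([544.6, 292.4]), array([129.4,  89.8]), 74.4)
side lug 94 (array([545.1, 292.8]), array([37.5, 23.8]), 14.1)
10.41027190384383 [0.00644284 0.01037813]
ptr 7 [[0.519, 0.295, 0.11], [0.512, 0.291, 0.115], [0.514, 0.289, 0.114], [0.518, 0.29, 0.11], [0.511, 0.29, 0.112], [0.511, 0.285, 0.117], [0.514, 0.289, 0.107]] [[27, 226, 255], [27, 255, 255], [30, 255, 255], [22, 253, 247]]
ring [[0.6152, 0.004, 0.1162], [0.6672, 0.0314, 0.1191], [0.7041, 0.0607, 0.1229]]
red 4 [[0.62, 0.036, 0.119], [0.622, 0.035, 0.118], [0.616, 0.036, 0.118], [0.614, 0.037, 0.116]]
foot (array([649.8,  47.8]), array([161.2, 111.4]), 89.2)
block (array([544.7, 293.3]), array([133. ,  90.9]), 73.9)
time: 0.93
ee_pos: [0.3883, 0.346, 0.3205]
eef_rot: [0.153, 0.988, -0.0, -0.0]
ft_force: [1.1, 0.2, -0.7]
width: 0.0872
grip_force: 0.0
```

```bash
python3 -m crank '{"steps":[[[0.89,-0.31,0],[0,0,0.8]],[[0.89,-0.31,0],[0,0,0.8]],[[0.89,-0.31,0],[0,0,0.8]],[[0.89,-0.31,0],[0,0,0.8]],[[0.89,-0.31,0],[0,0,0.8]],[[0.89,-0.31,0],[0,0,0.8]],[[0.9,-0.3,0],[0,0,0.8]],[[0,0,0],[0,0,0]],[[0,0,0],[0,0,0]]]}'
python3 - <<'E'
from h import *
p,P,c=grab("wrist"); cv2.imwrite("pics/w1.png",p); np.save("pics/w1.npy",P); print(c["T"],c["vfov"]); print(monitor.read_state()["joint_positions"])
E
```

```text
time: 1.68
ee_pos: [0.5442, 0.2925, 0.3197]
eef_rot: [-0.089, 0.996, -0.001, -0.001]
ft_force: [-0.4, -0.5, -0.5]
width: 0.0869
grip_force: 0.0
[[-0.17726524 -0.93920758 -0.29405127  0.46388308]
 [ 0.98416168 -0.16967816 -0.05133337  0.2776307 ]
 [-0.00168139 -0.29849361  0.95441015  0.48175094]
 [ 0.          0.          0.          1.        ]] 62.089626200369096
[-0.75742829  0.28564983  0.24450534  1.33061992 -0.06851421  1.53468085
  1.23050473]
```

View pics/w1.png

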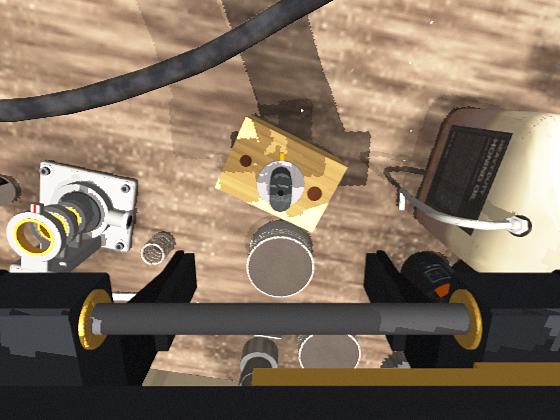

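The wrist view shows the lug at (281,190), the pointer at (282,156) towards the robot, and the housing ring at (35,235) with its red line at about (37,209). I'll measure from this view.

Run:
```python
from h import *
P=np.load("pics/w1.npy"); p=cv2.imread("pics/w1.png"); hsv=cv2.cvtColor(p,cv2.COLOR_BGR2HSV)
z=P[...,2]; v,u=np.mgrid[:420,:560]
B=(abs(u-281)<70)&(abs(v-175)<62); pr=lambda *a:print(*a)
m=B&(z>.145)&(z<.16); print("lug",m.sum(),yaw(P[m]),np.median(z[m])); C=P[m][:,:2]-P[m][:,:2].mean(0); w,V=np.linalg.eigh(C.T@C); print(P[m].mean(0),np.degrees(np.arctan(V[1,1]/V[0,1])))
m=B&(z>.07)&(z<.083); print("block",yaw(P[m]),np.median(z[m]))
m=(abs(u-282)<6)&(abs(v-156)<8)&(hsv[...,1]>190)&(z>.095); print("ptr",m.sum(),P[m].mean(0) if m.any() else 0)
m=B&(z>.105)&(z<.125); Q=P[m]; print("collar",yaw(Q),cv2.minEnclosingCircle((Q[:,:2]*1000).astype(np.float32)))
H=(u<140)&(v>150)&(v<275)
m=H&(z>.114)&(z<.126); Q=P[m]; print("ring",np.median(z[m]),np.percentile(Q,[1,99],axis=0).round(4).tolist())
m=H&(z>.1)&((hsv[...,0]<8)|(hsv[...,0]>170))&(hsv[...,1]>110); print("red",m.sum(),np.round(P[m],4)[:12].tolist())
m=H&(z>.008)&(z<.02); print("foot",yaw(P[m]))
```

```text
lug 782 (array([547.3, 292.3]), array([39.6, 21.6]), 9.4) 0.15051083596028253
[0.54678918 0.29208014 0.1504756 ] 7.544997416756835
block (array([547.7, 292.2]), array([130.4,  90.5]), 74.3) 0.07757276793798618
ptr 35 [0.51815711 0.28843108 0.1138374 ]
collar (array([547.4, 292. ]), array([50.8, 51.2]), 54.3) ((542.9535522460938, 291.55816650390625), 29.336997985839844)
ring 0.11922835130554332 [[0.6168, 0.0038, 0.1143], [0.7011, 0.0611, 0.1213]]
red 17 [[0.6166, 0.0338, 0.1195], [0.6167, 0.0344, 0.1188], [0.6183, 0.033, 0.1183], [0.618, 0.0341, 0.1184], [0.619, 0.0337, 0.1194], [0.6189, 0.0346, 0.1192], [0.6206, 0.033, 0.1184], [0.6205, 0.0338, 0.1181], [0.6213, 0.0337, 0.1195], [0.621, 0.0349, 0.1197], [0.6222, 0.034, 0.12], [0.6226, 0.034, 0.1185]]
foot (array([652.4,   6.4]), array([183.6, 109.7]), 86.7)
```

```bash
python3 -m crank '{"steps":[[[0.05,0,-0.8],[0,0,-0.3]],[[0,0,-0.8],[0,0,0]],[[0,0,-0.8],[0,0,0]],[[0,0,-0.8],[0,0,0]],[[0,0,-0.8],[0,0,0]],[[0,0,-0.8],[0,0,0]],[[0,0,-0.8],[0,0,0]],[[0,0,-0.8],[0,0,0]],[[0,0,-0.8],[0,0,0]],[[0,0,-0.7],[0,0,0]]]}' 60 &&
python3 -m crank '{"steps":[[[0,0,0],[0,0,0]],[[0,0,0],[0,0,0]],[[0,0,0],[0,0,0]],[[0,0,0],[0,0,0]],[[0,0,0],[0,0,0]],[[0,0,0],[0,0,0]],[[0,0,0],[0,0,0]],[[0,0,0],[0,0,0]]]}' 0 40
python3 - <<'E'
from h import *
from scipy.optimize import least_squares
for n in("top1","side1","w1"):
    P=np.load(f"pics/{n}.npy"); z=P[...,2]; X=P[...,:2]
    m=(z>.116)&(z<.123)&(np.hypot(X[...,0]-.655,X[...,1]-.0325)<.05); Q=X[m]
    g=[(x,y) for x in np.arange(.64,.665,.0005) for y in np.arange(.025,.04,.0005)]
    s=[(lambda d:((d>.0192)&(d<.0285)).sum()-2*(d<.0192).sum())(np.hypot(*(Q-c).T)) for c in g]
    b=np.array(g)[np.array(s)>=max(s)-len(Q)*.01]; print(n,len(Q),max(s),b.mean(0),np.ptp(b,axis=0))
E
```

```text
time: 2.57
ee_pos: [0.5432, 0.2946, 0.1221]
eef_rot: [-0.078, 0.997, 0.0, -0.0]
ft_force: [-0.3, -0.9, 0.3]
width: 0.0599
grip_force: 0.0
time: 3.23
ee_pos: [0.545, 0.2936, 0.1238]
eef_rot: [-0.077, 0.997, 0.0, 0.0]
ft_force: [-0.3, -0.7, 3.1]
width: 0.0214
grip_force: 39.8
top1 159 90 [0.652  0.0315] [0. 0.]
side1 397 180 [0.651  0.0325] [0. 0.]
w1 1930 1067 [0.65425 0.0325 ] [0.0005 0.    ]
```

```bash
python3 -m crank '{"steps":[[[0,0,0.3],[0,0,0]],[[0,0,0.6],[0,0,0]],[[0,0,0.8],[0,0,0]],[[0,0,0.9],[0,0,0]],[[0,0,0.9],[0,0,0]],[[0,0,0.9],[0,0,0]],[[0,0,0.9],[0,0,0]],[[0,0,0.6],[0,0,0]],[[0,0,0.2],[0,0,0]],[[0,0,0],[0,0,0]]]}' && 
python3 -m crank '{"steps":[[[0.2,-0.4,0],[0,0,-0.4]],[[0.3,-0.8,0],[0,0,-0.7]],[[0.4,-1,0],[0,0,-0.7]],[[0.4,-1,0],[0,0,-0.7]],[[0.4,-1,0],[0,0,-0.7]],[[0.4,-1,0],[0,0,-0.7]],[[0.4,-1,0],[0,0,-0.7]],[[0.4,-1,0],[0,0,-0.7]],[[0.4,-1,0],[0,0,-0.5]],[[0.4,-1,0],[0,0,0]]]}' &&
python3 -m crank '{"steps":[[[0.4,-0.8,0],[0,0,0]],[[0.18,-0.4,0],[0,0,0]],[[0,0,0],[0,0,0]],[[0,0,0],[0,0,0]],[[0,0,0],[0,0,0]]]}'
python3 - <<'E'
from h import *
ims=[]
for n in("top","side","wrist"):
    p,P,c=grab(n); cv2.imwrite(f"pics/{n}2.png",p); np.save(f"pics/{n}2.npy",P)
    p=p[150:250,300:420] if n=="top" else p[160:340,280:440] if n=="side" else p[0:400]
    ims.append(cv2.resize(p,(400 if n!="wrist" else 533,int(p.shape[0]*(400 if n!="wrist" else 533)/p.shape[1]))))
s=ims[1]; w=ims[2]; H=max(s.shape[0],w.shape[0])
o=np.zeros((H,800,3),np.uint8); s=cv2.resize(s,(330,371)); w=cv2.resize(w,(470,int(w.shape[0]*470/533))); o[:371,:330]=s; o[:w.shape[0],330:]=w; cv2.imwrite("pics/c2.png",o)
s=monitor.read_state(); print(s["joint_positions"],s["ft_force"],s["torque"])
E
```

```text
time: 4.07
ee_pos: [0.545, 0.2936, 0.2768]
eef_rot: [-0.077, 0.997, 0.0, 0.001]
ft_force: [0.2, -0.4, -3.3]
width: 0.0217
grip_force: 39.8
time: 4.9
ee_pos: [0.6371, 0.0597, 0.2743]
eef_rot: [0.179, 0.984, -0.001, -0.001]
ft_force: [1.0, 0.1, -3.5]
width: 0.0218
grip_force: 39.8
time: 5.32
ee_pos: [0.6512, 0.0343, 0.2751]
eef_rot: [0.175, 0.985, 0.0, -0.001]
ft_force: [0.5, 1.0, -3.7]
width: 0.0217
grip_force: 39.8
[-0.44209086  0.38978471  0.44459425  1.31830484 -0.16565839  1.46982821
  1.21073592] [ 0.76522014  0.43663336 -4.03946277] [ 0.05291963 -0.02156272  0.05836398]
```

View pics/c2.png

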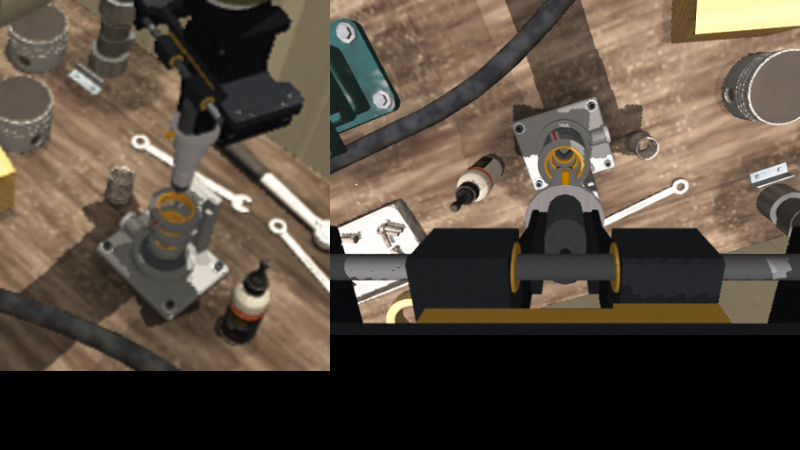

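The side crop shows the shaft hanging upright over the ring (pale journal at ~(195,150), bronze bore at ~(175,205)). The wrist crop shows the collar, the pointer at (566,180) and the red line at (554,137). I'll fit the shaft and ring axes in each camera's cloud.

```bash
cat > fit.py <<'E'
from h import *
from scipy.optimize import least_squares
def shaft(P,foot,c0,bands=((.016,.034,.012),(.045,.067,.0145),(.073,.099,.0185),(.101,.107,.026))):
    Z=P[...,2]-foot; X=P[...,:2]; near=np.hypot(X[...,0]-c0[0],X[...,1]-c0[1])<.032; Q=[];R=[]
    for a,b,rr in bands:
        m=near&(Z>a)&(Z<b-.001); Q.append(X[m]);R.append(np.full(m.sum(),rr))
    Q=np.vstack(Q);R=np.concatenate(R)
    f=least_squares(lambda c:np.hypot(*(Q-c).T)-R,c0,loss="soft_l1",f_scale=.0015)
    return f.x.round(4),len(Q),np.abs(f.fun).mean().round(5)
def ring(P,c0):
    Z=P[...,2]; X=P[...,:2]; d=np.hypot(X[...,0]-c0[0],X[...,1]-c0[1])
    # bore walls of the three bushes
    Q=[];R=[]
    for a,b,rr in((.109,.1165,.0192),(.076,.085,.0152),(.043,.053,.01265)):
        m=(Z>a)&(Z<b)&(abs(d-rr)<.0045); Q.append(X[m]);R.append(np.full(m.sum(),rr))
    n=[len(q) for q in Q]; Q=np.vstack(Q);R=np.concatenate(R)
    f=least_squares(lambda c:np.hypot(*(Q-c).T)-R,c0,loss="soft_l1",f_scale=.001); 
    m=(Z>.1165)&(Z<.123)&(d<.05); T=X[m]
    g=np.array([(x,y) for x in np.arange(.64,.665,.0005) for y in np.arange(.025,.042,.0005)])
    s=np.array([(lambda e:((e>.0192)&(e<.0285)).sum()-2*(e<.0192).sum())(np.hypot(*(T-c).T)) for c in g])
    return "wall",f.x.round(4),n,np.abs(f.fun).mean().round(5),"top",g[s>=s.max()-.005*len(T)].mean(0).round(4),len(T)
E
python3 - <<'E'
from fit import *
for n in("side1","side2","w1","wrist2","top1"): print(n,*ring(np.load(f"pics/{n}.npy"),np.array([.6525,.033])))
for n in("side2","wrist2"):
    P=np.load(f"pics/{n}.npy"); print(n,shaft(P,.1588,np.array([.652,.034])))
    p=cv2.imread(f"pics/{n}.png"); hsv=cv2.cvtColor(p,cv2.COLOR_BGR2HSV); z=P[...,2]; d=np.hypot(P[...,0]-.652,P[...,1]-.034)
    m=(d<.05)&(z>.25)&(z<.28)&(hsv[...,1]>170); print("ptr",m.sum(),np.round(P[m].mean(0),4) if m.any() else 0)
    m=(d<.05)&(z>.11)&(z<.13)&((hsv[...,0]<8)|(hsv[...,0]>170))&(hsv[...,1]>110); print("red",m.sum(),np.round(P[m].mean(0),4) if m.any() else 0)
    m=(d<.032); print(np.histogram(z[m],bins=np.arange(.14,.32,.01))[0])
for n in("side1","w1"):
  P=np.load(f"pics/{n}.npy"); print(n,shaft(P,.0075,np.array([.5445,.292]),((.071,.099,.0185),(.101,.106,.026))))
E
```

```text
side1 wall [0.6519 0.0332] [27, 16, 10] 0.0011 top [0.651  0.0333] 370
side2 wall [0.6524 0.0328] [37, 20, 11] 0.00128 top [0.6525 0.0335] 322
w1 wall [0.6549 0.0316] [183, 54, 39] 0.0008 top [0.6542 0.0325] 1856
wrist2 wall [0.6549 0.0316] [40, 35, 67] 0.00026 top [0.6545 0.0315] 1565
top1 wall [0.6525 0.0316] [16, 11, 9] 0.00145 top [0.652  0.0315] 145
side2 (array([0.6511, 0.0348]), 274, np.float64(0.00129))
ptr 9 [0.6219 0.0448 0.2651]
red 4 [0.6192 0.0355 0.1182]
[  0   3  19  17  30  28  27  35  20  47  47   9 171  45  64  59  55]
wrist2 (array([0.654 , 0.0331]), 583, np.float64(0.00062))
ptr 157 [0.626  0.0442 0.2655]
red 28 [0.6211 0.0334 0.1192]
[   0    2   22   54   84   24   73   63    0   80    0    7 2113  476
  696  869 2643]
side1 (array([0.5438, 0.2936]), 131, np.float64(0.00416))
w1 (array([0.5392, 0.2917]), 117, np.float64(0.0052))
```

```bash
python3 -m crank '{"steps":[[[0.04,-0.065,-0.1],[0,0,0]],[[0,0,-0.3],[0,0,0]],[[0,0,-0.5],[0,0,0]],[[0,0,-0.6],[0,0,0]],[[0,0,-0.6],[0,0,0]],[[0,0,-0.6],[0,0,0]],[[0,0,-0.6],[0,0,0]],[[0,0,-0.4],[0,0,0]],[[0,0,-0.2],[0,0,0]],[[0,0,0],[0,0,0]]]}' && python3 -m crank '{"steps":[[[0,0,0],[0,0,0]],[[0,0,0],[0,0,0]],[[0,0,0],[0,0,0]]]}'
python3 - <<'E'
from fit import *
s=monitor.read_state(); f=s["ee_pos"][2]-.1163; print(f,s["ee_pos"],s["ft_force"],s["torque"])
for n in("side","wrist"):
    p,P,c=grab(n); cv2.imwrite(f"pics/{n}3.png",p); np.save(f"pics/{n}3.npy",P)
    b=((.062,.067,.0145),(.073,.099,.0185),(.101,.106,.026))
    print(n,shaft(P,f,np.array([.652,.033]),b),shaft(P,f,np.array([.652,.033]),b[2:]))
E
```

```text
time: 6.3
ee_pos: [0.6519, 0.032, 0.1765]
eef_rot: [0.175, 0.985, -0.0, -0.001]
ft_force: [-0.4, 0.7, -3.9]
width: 0.0219
grip_force: 39.8
time: 6.55
ee_pos: [0.6532, 0.0319, 0.1791]
eef_rot: [0.175, 0.985, 0.0, 0.001]
ft_force: [-0.2, 0.3, -3.0]
width: 0.022
grip_force: 39.8
0.0628499918147122 [0.65319074 0.03190433 0.17914999] [-0.19272724  0.27709332 -2.9755367 ] [-0.01571171 -0.02396085  0.02595994]
side (array([0.6531, 0.0321]), 107, np.float64(0.0013)) (array([0.654 , 0.0324]), 34, np.float64(0.00211))
wrist (array([0.656 , 0.0304]), 231, np.float64(0.00072)) (array([0.656 , 0.0304]), 173, np.float64(0.00089))
```

```bash
python3 -m crank '{"steps":[[[-0.03,0.035,0],[0,0,0]],[[0,0,-0.06],[0,0,0]],[[0,0,-0.06],[0,0,0]],[[0,0,-0.06],[0,0,0]],[[0,0,-0.06],[0,0,0]],[[0,0,-0.06],[0,0,0]],[[0,0,-0.06],[0,0,0]],[[0,0,-0.06],[0,0,0]],[[0,0,-0.06],[0,0,0]],[[0,0,-0.06],[0,0,0]]]}' && python3 -m crank '{"steps":[[[0,0,-0.04],[0,0,0]],[[0,0,-0.04],[0,0,0]],[[0,0,-0.04],[0,0,0]],[[0,0,0],[0,0,0]]]}'
python3 - <<'E'
from fit import *
s=monitor.read_state(); f=s["ee_pos"][2]-.1163; print(f,s["ft_force"],s["torque"])
for n in("side","wrist"):
    p,P,c=grab(n); b=((.084,.099,.0185),(.101,.106,.026))
    print(n,shaft(P,f,np.array([.653,.033]),b),shaft(P,f,np.array([.653,.033]),b[1:]))
E
```

```text
time: 7.48
ee_pos: [0.652, 0.0328, 0.1645]
eef_rot: [0.175, 0.985, 0.0, 0.0]
ft_force: [-0.1, 0.5, -3.3]
width: 0.0216
grip_force: 39.8
time: 7.82
ee_pos: [0.652, 0.0329, 0.1616]
eef_rot: [0.175, 0.985, 0.0, 0.0]
ft_force: [0.3, 1.1, -4.7]
width: 0.0218
grip_force: 39.8
0.045265464302494604 [ 0.29104559  1.13314554 -4.69448925] [ 1.47801124e-01 -2.18504866e-01  1.92517680e-04]
side (array([0.6522, 0.0331]), 53, np.float64(0.00131)) (array([0.6524, 0.0335]), 32, np.float64(0.00151))
wrist (array([0.6549, 0.0313]), 168, np.float64(0.00084)) (array([0.6549, 0.0313]), 168, np.float64(0.00084))
```

```bash
for i in 1; do python3 -m crank '{"steps":[[[0,0,-0.035],[0,0,0]],[[0,0,-0.035],[0,0,0]],[[0,0,-0.035],[0,0,0]],[[0,0,-0.035],[0,0,0]],[[0,0,-0.035],[0,0,0]],[[0,0,0],[0,0,0]]]}'; done; python3 -c "
from h import *;print(monitor.read_state()['torque'])"
```

```text
time: 8.42
ee_pos: [0.652, 0.0329, 0.1571]
eef_rot: [0.175, 0.985, 0.0, 0.0]
ft_force: [1.5, 1.5, -4.4]
width: 0.0216
grip_force: 39.8
[ 0.32267097 -0.24966165 -0.03118354]
```

```bash
python3 -m crank '{"steps":[[[0.01,0.01,-0.035],[0,0,0]],[[0,0,-0.035],[0,0,0]],[[0,0,-0.035],[0,0,0]],[[0,0,-0.035],[0,0,0]],[[0,0,-0.035],[0,0,0]],[[0,0,-0.035],[0,0,0]],[[0,0,0],[0,0,0]]]}'; python3 -c "
from h import *;print(monitor.read_state()['torque'])"
```

```text
time: 9.0
ee_pos: [0.6521, 0.0331, 0.1518]
eef_rot: [0.175, 0.985, 0.0, -0.0]
ft_force: [0.9, 0.1, -3.5]
width: 0.0218
grip_force: 39.8
[ 0.26033416 -0.18658554 -0.02383527]
```

```bash
python3 -m crank '{"steps":[[[0,0,-0.035],[0,0,0]],[[0,0,-0.035],[0,0,0]],[[0,0,-0.035],[0,0,0]],[[0,0,-0.03],[0,0,0]],[[0,0,-0.03],[0,0,0]],[[0,0,0],[0,0,0]]]}'; python3 -m crank '{"steps":[[[0,0,-0.03],[0,0,0]],[[0,0,-0.03],[0,0,0]],[[0,0,0],[0,0,0]]]}'; python3 -c "
from h import *;print(monitor.read_state()['torque'])"
```

```text
time: 9.5
ee_pos: [0.6522, 0.0331, 0.1478]
eef_rot: [0.175, 0.985, 0.0, -0.0]
ft_force: [0.8, 1.1, -4.4]
width: 0.0219
grip_force: 39.8
time: 9.75
ee_pos: [0.6522, 0.0331, 0.1463]
eef_rot: [0.175, 0.985, 0.0, -0.0]
ft_force: [0.2, 0.6, -3.8]
width: 0.0217
grip_force: 39.8
[ 0.31575796 -0.205219   -0.0047229 ]
```

```bash
python3 -m crank '{"steps":[[[0,0,-0.02],[0,0,0]],[[0,0,-0.02],[0,0,0]],[[0,0,0],[0,0,0]]]}'; python3 -m crank '{"steps":[[[0,0,-0.02],[0,0,0]],[[0,0,-0.02],[0,0,0]],[[0,0,0],[0,0,0]]]}'
```

```text
time: 10.0
ee_pos: [0.6523, 0.033, 0.1457]
eef_rot: [0.175, 0.985, 0.0, 0.0]
ft_force: [-0.3, 1.0, -0.9]
width: 0.0217
grip_force: 39.8
time: 10.25
ee_pos: [0.6527, 0.033, 0.1455]
eef_rot: [0.175, 0.985, 0.0, 0.001]
ft_force: [-0.8, 1.5, 5.5]
width: 0.0217
grip_force: 39.8
```

```bash
python3 -m crank '{"steps":[[[0,0,0],[0,0,-0.5]],[[0,0,0],[0,0,-0.5]],[[0,0,0],[0,0,-0.5]],[[0,0,0],[0,0,-0.5]]]}';python3 -m crank '{"steps":[[[0,0,0],[0,0,-0.5]],[[0,0,0],[0,0,-0.5]],[[0,0,0],[0,0,-0.5]],[[0,0,0],[0,0,-0.5]]]}'; python3 -c "
from h import *;print(monitor.read_state()['torque'])"
```

```text
time: 10.58
ee_pos: [0.653, 0.0332, 0.1455]
eef_rot: [0.261, 0.965, 0.001, 0.001]
ft_force: [0.5, 1.7, 4.2]
width: 0.0218
grip_force: 39.8
time: 10.92
ee_pos: [0.6531, 0.0334, 0.1455]
eef_rot: [0.344, 0.939, 0.001, 0.001]
ft_force: [1.2, 1.8, 3.5]
width: 0.0217
grip_force: 39.8
[ 0.56288081 -0.3974804   0.01007648]
```

```bash
python3 -m crank '{"steps":[[[0,0,-0.01],[0,0,-0.5]],[[0,0,0],[0,0,-0.5]],[[0,0,0],[0,0,-0.5]]]}';python3 -m crank '{"steps":[[[0,0,0],[0,0,-0.5]],[[0,0,0],[0,0,-0.5]],[[0,0,0],[0,0,-0.5]]]}'; python3 -c "
from h import *;print(monitor.read_state()['torque'])"
```

```text
time: 11.17
ee_pos: [0.6533, 0.0336, 0.1455]
eef_rot: [0.405, 0.914, 0.001, 0.001]
ft_force: [0.9, 1.8, 4.3]
width: 0.0216
grip_force: 39.8
time: 11.42
ee_pos: [0.6533, 0.0336, 0.1453]
eef_rot: [0.463, 0.886, 0.001, 0.001]
ft_force: [2.5, 1.6, 2.2]
width: 0.0218
grip_force: 39.8
[ 0.61207902 -0.7275002   0.08327312]
```

```bash
python3 -m crank '{"steps":[[[0.01,0.01,-0.01],[0,0,-0.5]],[[0,0,0],[0,0,-0.5]],[[0,0,0],[0,0,0]]]}';python3 -m crank '{"steps":[[[0,0,-0.01],[0,0,-0.5]],[[0,0,0],[0,0,-0.5]],[[0,0,0],[0,0,0]]]}'; python3 -c "
from h import *;print(monitor.read_state()['torque'])"
```

```text
time: 11.67
ee_pos: [0.6535, 0.0337, 0.1449]
eef_rot: [0.502, 0.865, 0.001, 0.001]
ft_force: [1.8, 2.1, 3.7]
width: 0.0218
grip_force: 39.8
time: 11.92
ee_pos: [0.653, 0.0337, 0.1438]
eef_rot: [0.538, 0.843, 0.001, 0.001]
ft_force: [3.5, 2.4, -1.3]
width: 0.0219
grip_force: 39.9
[ 0.70967539 -1.20656202 -0.03285428]
```

```bash
python3 -m crank '{"steps":[[[0.02,0.01,-0.03],[0,0,-0.2]],[[0,0,-0.03],[0,0,0]],[[0,0,0],[0,0,0]]]}';python3 -m crank '{"steps":[[[0,0,-0.03],[0,0,0]],[[0,0,-0.03],[0,0,0]],[[0,0,0],[0,0,0]]]}'; python3 -c "
from h import *;print(monitor.read_state()['torque'])"
```

```text
time: 12.17
ee_pos: [0.6531, 0.0338, 0.142]
eef_rot: [0.545, 0.838, 0.0, 0.0]
ft_force: [4.6, 2.4, -3.9]
width: 0.0221
grip_force: 39.9
time: 12.42
ee_pos: [0.6531, 0.0337, 0.1406]
eef_rot: [0.545, 0.838, 0.0, 0.0]
ft_force: [5.1, 2.6, -2.5]
width: 0.0214
grip_force: 39.9
[ 0.7886391  -1.36016345 -0.00212354]
```

```bash
python3 -m crank '{"steps":[[[0,0,-0.03],[0.06,-0.1,0]],[[0,0,-0.03],[0,0,0]],[[0,0,0],[0,0,0]]]}';python3 -m crank '{"steps":[[[0,0,-0.03],[0,0,0]],[[0,0,-0.03],[0,0,0]],[[0,0,0],[0,0,0]]]}'; python3 -c "
from h import *;print(monitor.read_state()['torque'])"
```

```text
time: 12.67
ee_pos: [0.6529, 0.0336, 0.1391]
eef_rot: [0.546, 0.838, 0.005, 0.002]
ft_force: [4.3, 3.0, -2.7]
width: 0.0216
grip_force: 39.8
time: 12.92
ee_pos: [0.6528, 0.0337, 0.1375]
eef_rot: [0.546, 0.838, 0.005, 0.002]
ft_force: [3.2, 3.0, -2.3]
width: 0.0219
grip_force: 39.8
[ 0.73041067 -0.84185747  0.02953822]
```

Side load is falling; home should be near TCP z ≈ 0.136.

```bash
python3 -m crank '{"steps":[[[0,0,-0.03],[0.04,-0.04,0]],[[0,0,-0.02],[0,0,0]],[[0,0,0],[0,0,0]]]}';python3 -m crank '{"steps":[[[0,0,-0.02],[0,0,0]],[[0,0,-0.02],[0,0,0]],[[0,0,0],[0,0,0]]]}'; python3 -c "
from h import *;print(monitor.read_state()['torque'])"
```

```text
time: 13.17
ee_pos: [0.6528, 0.0336, 0.1363]
eef_rot: [0.546, 0.838, 0.007, 0.003]
ft_force: [3.8, 4.8, -2.1]
width: 0.0216
grip_force: 39.8
time: 13.42
ee_pos: [0.6529, 0.0336, 0.1359]
eef_rot: [0.546, 0.838, 0.007, 0.003]
ft_force: [1.3, 3.4, 4.6]
width: 0.0214
grip_force: 39.9
[ 0.64093397 -0.04392014 -0.0142707 ]
```

```bash
python3 -m crank '{"steps":[[[0,0,0.01],[0,0,0.3]],[[0,0,0],[0,0,0.6]],[[0,0,0],[0,0,0.6]],[[0,0,0],[0,0,0.6]],[[0,0,0],[0,0,0.6]],[[0,0,0],[0,0,0.3]]]}';python3 -c "
from h import *;print(monitor.read_state()['torque'])"
```

```text
time: 13.92
ee_pos: [0.6525, 0.0334, 0.1359]
eef_rot: [0.43, 0.903, 0.007, 0.001]
ft_force: [-2.4, 3.0, 5.1]
width: 0.0218
grip_force: 40.0
[ 0.61228942  0.51044017 -0.22729421]
```

```bash
python3 -m crank '{"steps":[[[0.005,0.005,0.01],[0,0,0.5]],[[0,0,0],[0,0,0.6]],[[0,0,0],[0,0,0.6]],[[0,0,0],[0,0,0.6]],[[0,0,0],[0,0,0.6]],[[0,0,0],[0,0,0.3]]]}';python3 -m crank '{"steps":[[[0,0,0],[0,0,0.5]],[[0,0,0],[0,0,0.6]],[[0,0,0],[0,0,0.6]],[[0,0,0],[0,0,0.6]],[[0,0,0],[0,0,0.6]],[[0,0,0],[0,0,0.6]],[[0,0,0],[0,0,0.6]],[[0,0,0],[0,0,0.6]],[[0,0,0],[0,0,0.3]],[[0,0,0],[0,0,0]]]}'
cat > chk.py <<'E'
from fit import *
s=monitor.read_state(); print(s["ft_force"],s["torque"],s["joint_positions"][6])
for n,sc in(("side",8),("wrist",4)):
    p,P,c=grab(n); 
    hsv=cv2.cvtColor(p,cv2.COLOR_BGR2HSV); z=P[...,2]; c0=np.array([.6549,.0316] if n=="wrist" else [.6523,.033]); dx=P[...,0]-c0[0];dy=P[...,1]-c0[1]; d=np.hypot(dx,dy)
    y=(d<.037)&(d>.022)&(dx<0)&(z>.115)&(abs(hsv[...,0].astype(int)-26)<6)&(hsv[...,1]>170)
    rd=(d<.05)&(d>.02)&(z>.105)&((hsv[...,0]<8)|(hsv[...,0]>170))&(hsv[...,1]>110)
    for k,m in(("ptr",y),("red",rd)):
        if m.any(): q=P[m].mean(0); print(n,k,m.sum(),q.round(4),"yaw",np.degrees(np.arctan2(-(q[1]-c0[1]),-(q[0]-c0[0]))).round(2))
    m=(d<.03)&(z>.123)&(z<.132); print("collar top z",np.median(z[m]).round(4), m.sum(), "housing top", np.median(z[(d>.027)&(d<.05)&(z>.114)&(z<.1225)]).round(4), shaft(P,.0200,c0,((.101,.106,.026),)))
    v,u=np.where(y|rd); import sys
    if len(u): 
        a,b=int(u.mean()),int(v.mean()); k=24 if n=="side" else 50; q=p[max(0,b-k):b+k,max(0,a-k):a+k]; cv2.imwrite(f"pics/{n}_{sys.argv[1]}.png",cv2.resize(q,(390,390),interpolation=cv2.INTER_CUBIC))
a,b=[cv2.imread(f"pics/{n}_{sys.argv[1]}.png") for n in("side","wrist")]; cv2.imwrite(f"pics/chk_{sys.argv[1]}.png",np.hstack([a,b]))
E
python3 chk.py a
```

```text
time: 14.42
ee_pos: [0.6524, 0.033, 0.1359]
eef_rot: [0.301, 0.954, 0.007, 0.0]
ft_force: [-3.0, 1.2, 4.5]
width: 0.0217
grip_force: 39.9
time: 15.25
ee_pos: [0.6526, 0.0323, 0.1359]
eef_rot: [0.088, 0.996, 0.007, -0.001]
ft_force: [-2.6, -1.2, 4.7]
width: 0.0217
grip_force: 39.9
[-2.614367   -1.22420229  4.6905834 ] [-0.2616001   0.68127185 -0.21815746] 1.413124184431886
side red 4 [0.6184 0.0351 0.1193] yaw -3.49
collar top z 0.1263 133 housing top 0.1184 (array([0.6531, 0.0321]), 51, np.float64(0.00283))
wrist ptr 138 [0.6261 0.0369 0.1366] yaw -10.48
wrist red 81 [0.621  0.0337 0.1191] yaw -3.48
collar top z 0.1267 2013 housing top 0.1192 (array([0.6559, 0.0313]), 173, np.float64(0.00027))
```

View pics/chk_a.png

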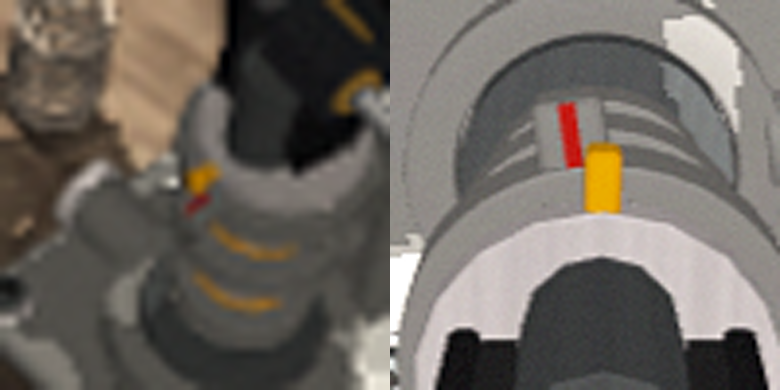

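The close-up shows the yellow pointer at (603,178) just off the red line at (571,135), about 7° short. I'll turn it on.

```bash
python3 -m crank '{"steps":[[[-0.005,0,0],[0,0,0.4]],[[0,0,0],[0,0,0.5]],[[0,0,0],[0,0,0.5]],[[0,0,0],[0,0,0]],[[0,0,0],[0,0,0]]]}'; python3 chk.py b
```

```text
time: 15.77
ee_pos: [0.6529, 0.0325, 0.1359]
eef_rot: [0.029, 1.0, 0.007, -0.001]
ft_force: [-2.5, -2.8, 3.9]
width: 0.0218
grip_force: 39.9
[-2.49271427 -2.82865066  3.85590439] [-1.12097175  0.61746744 -0.16849809] 1.5248346005383198
side red 2 [0.6177 0.0356 0.1174] yaw -4.32
collar top z 0.1265 134 housing top 0.119 (array([0.6529, 0.0337]), 45, np.float64(0.00292))
wrist ptr 141 [0.6258 0.0341 0.1384] yaw -4.96
wrist red 54 [0.6194 0.0337 0.119 ] yaw -3.33
collar top z 0.1267 2029 housing top 0.1191 (array([0.656 , 0.0315]), 186, np.float64(0.00062))
```

View pics/chk_b.png

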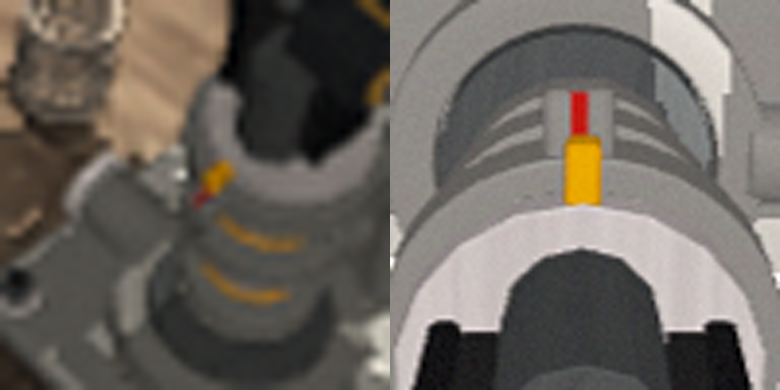

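```bash
python3 -m crank '{"steps":[[[-0.01,-0.01,0],[0,0,0.2]],[[0,0,0],[0,0,0]],[[0,0,0],[0,0,0]],[[0,0,0],[0,0,0]]]}'; python3 -m crank '{"steps":[[[0,0,0],[0,0,0]],[[0,0,0],[0,0,0]],[[0,0,0],[0,0,0]],[[0,0,0],[0,0,0]],[[0,0,0],[0,0,0]],[[0,0,0],[0,0,0]]]}' 50; python3 chk.py c
```

```text
time: 16.2
ee_pos: [0.6528, 0.0327, 0.1358]
eef_rot: [0.019, 1.0, 0.007, -0.001]
ft_force: [-0.7, -5.9, 3.3]
width: 0.0216
grip_force: 40.0
time: 16.7
ee_pos: [0.6527, 0.0338, 0.1358]
eef_rot: [0.018, 1.0, 0.008, -0.001]
ft_force: [0.7, -0.1, -0.4]
width: 0.048
grip_force: 0.0
[ 0.66302035 -0.1177938  -0.40669794] [-0.00922304 -0.01531726  0.01039656] 1.5431039251656513
side red 4 [0.619  0.0354 0.1184] yaw -4.16
collar top z 0.1264 128 housing top 0.1186 (array([0.6527, 0.0329]), 46, np.float64(0.00338))
wrist ptr 129 [0.6261 0.0351 0.1346] yaw -7.0
wrist red 55 [0.6195 0.0337 0.119 ] yaw -3.42
collar top z 0.1266 3557 housing top 0.1191 (array([0.656, 0.032]), 188, np.float64(0.00043))
```

View pics/chk_c.png

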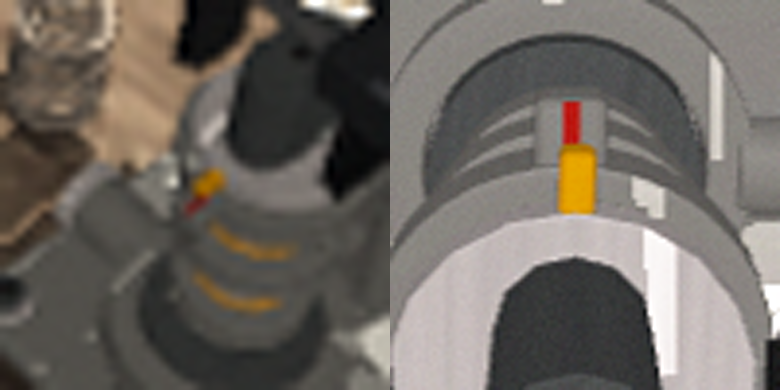

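```bash
python3 -m crank '{"steps":[[[0,-0.045,0],[0,0,0]],[[0,0,0],[0,0,0]],[[0,0,0],[0,0,0]],[[0,0,0],[0,0,0]],[[0,0,0],[0,0,0]],[[0,0,0],[0,0,0]],[[0,0,0],[0,0,0]]]}' 0 30; python3 chk.py d
```

```text
time: 17.38
ee_pos: [0.6526, 0.0324, 0.136]
eef_rot: [0.019, 1.0, 0.007, -0.002]
ft_force: [-0.8, -0.2, 1.6]
width: 0.0216
grip_force: 29.7
[-0.83496097 -0.16375966  1.60722804] [ 0.02335971  0.21461866 -0.09157791] 1.544897517439345
side red 2 [0.6171 0.0353 0.1184] yaw -3.65
collar top z 0.1265 126 housing top 0.1181 (array([0.6536, 0.0331]), 52, np.float64(0.00291))
wrist ptr 145 [0.6257 0.0336 0.1403] yaw -3.96
wrist red 50 [0.6201 0.0332 0.1201] yaw -2.67
collar top z 0.1266 2003 housing top 0.1191 (array([0.6559, 0.0315]), 176, np.float64(0.00038))
```

```bash
python3 -m crank '{"steps":[[[0,0,0],[0,0,0.2]],[[0,0,0],[0,0,0]],[[0,0,0],[0,0,0]]]}'; python3 -m crank '{"steps":[[[0,0,0],[0,0,0]],[[0,0,0],[0,0,0]],[[0,0,0],[0,0,0]],[[0,0,0],[0,0,0]],[[0,0,0],[0,0,0]],[[0,0,0],[0,0,0]]]}' 50; python3 chk.py e
```

```text
time: 17.73
ee_pos: [0.6525, 0.0322, 0.136]
eef_rot: [0.01, 1.0, 0.007, -0.002]
ft_force: [-2.7, 0.6, 2.8]
width: 0.0219
grip_force: 29.8
time: 18.23
ee_pos: [0.6527, 0.0323, 0.1359]
eef_rot: [0.01, 1.0, 0.007, -0.001]
ft_force: [-0.2, -0.2, -0.4]
width: 0.0478
grip_force: 0.0
[-0.23359804 -0.16426028 -0.36322968] [-0.06978969 -0.02793353  0.03807837] 1.5613530204745045
side red 2 [0.6172 0.0354 0.1181] yaw -3.85
collar top z 0.1267 130 housing top 0.1182 (array([0.6535, 0.0334]), 35, np.float64(0.00295))
wrist ptr 121 [0.6259 0.0332 0.1297] yaw -3.16
wrist red 53 [0.6196 0.0338 0.119 ] yaw -3.55
collar top z 0.1267 3579 housing top 0.1191 (array([0.6559, 0.0317]), 200, np.float64(0.00074))
```

View pics/chk_e.png

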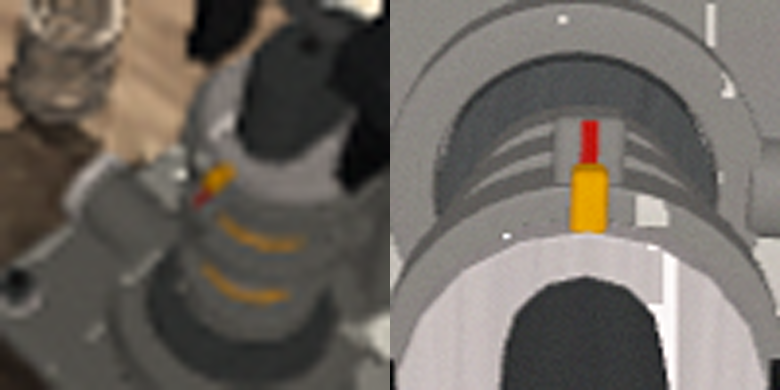

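The pointer (589,200) now stands over the red line (589,143), and the collar top is at 0.1267 m, so it is fully home. I'll retreat straight up.

```bash
python3 -m crank '{"steps":[[[0,0,0.2],[0,0,0]],[[0,0,0.5],[0,0,0]],[[0,0,0.8],[0,0,0]],[[0,0,0.9],[0,0,0]],[[0,0,0.9],[0,0,0]],[[0,0,0.9],[0,0,0]],[[0,0,0.5],[0,0,0]],[[0,0,0],[0,0,0]],[[0,0,0],[0,0,0]]]}'; python3 chk.py f
```

```text
time: 19.08
ee_pos: [0.6529, 0.0323, 0.254]
eef_rot: [0.01, 1.0, 0.008, -0.001]
ft_force: [-0.0, -0.6, -0.9]
width: 0.0502
grip_force: 0.0
[-0.01671727 -0.58880232 -0.85104216] [0.03931174 0.02116488 0.02728056] 1.5390546182668714
side red 2 [0.6157 0.0344 0.1206] yaw -2.26
collar top z 0.1267 175 housing top 0.1189 (array([0.6515, 0.035 ]), 48, np.float64(0.00346))
wrist ptr 77 [0.6324 0.0357 0.3428] yaw -10.34
wrist red 88 [0.6409 0.0294 0.2558] yaw 9.03
collar top z 0.1267 1490 housing top 0.1191 (array([0.6556, 0.0318]), 60, np.float64(0.00185))
```

```bash
sed -i 's/(z>.115)&(abs/(z>.105)\&(z<.15)\&(abs/; s/(z>.105)&((hsv/(z>.105)\&(z<.125)\&((hsv/' chk.py; python3 chk.py g
```

```text
[-0.43337858  0.28298883 -0.86688276] [ 0.04211312 -0.02522883 -0.010084  ] 1.5390837441801386
side red 2 [0.6176 0.0356 0.1175] yaw -4.23
collar top z 0.1267 179 housing top 0.1183 (array([0.6536, 0.0345]), 50, np.float64(0.00352))
wrist ptr 1 [0.6262 0.0334 0.127 ] yaw -3.5
wrist red 21 [0.6191 0.0336 0.1193] yaw -3.18
collar top z 0.1266 1503 housing top 0.119 (array([0.6558, 0.0311]), 65, np.float64(0.00104))
```

View pics/chk_g.png

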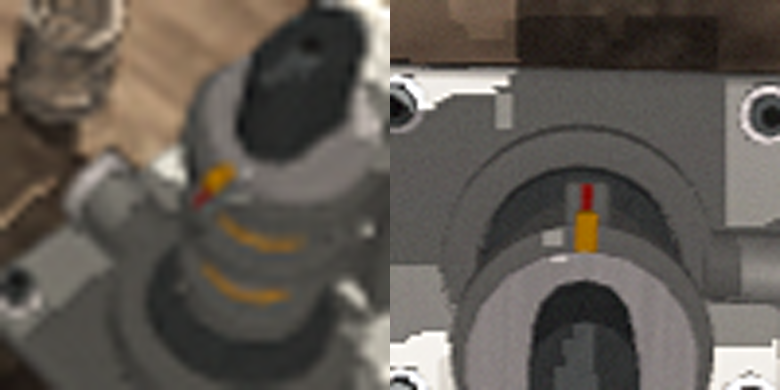

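With the gripper clear, the pointer (587,232) still lines up with the red line (587,197), and the collar is seated. Handing in.

```bash
python3 -c "
from bench import ticket; print(ticket.close_job())"
```

```text
the job is handed in; nothing more can be done
None
```

The shaft is fully home in the housing with its square end in the pump socket and its yellow pointer over the red line (within about 1° by camera); the gripper is clear, and the job was handed in at about 19 s of the 64 s allowed, though the hand-in returned no verdict.

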